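# Hang the lift-off door on the laundry cupboard

### The arm

A 6-joint arm with a two-finger parallel gripper is mounted at the origin on the work surface. World frame = base frame: x ahead of the robot, y to its left, z up, the work surface at z = 0. Lengths are in m, angles in rad, forces in N, time in s.
With the tool pointing down it reaches from about 0.375 to 0.9 m from the base axis. Payload 3.1 kg.
Tool frame: the origin (TCP) lies midway between the tips of the shut fingers; the grasp point (between the pads) lies robot.grip_depth behind it (robot.grip_depth is the distance from the TCP to the grasp point, in m); z points along the fingers, y is the line along which they close (so a half turn about z gives the same grasp; the last joint's range is limited). The gripper opens to 87 mm and grips with 3 to 60 N. Pads are 19 mm wide; open, the fingers measure 117 mm over their backs; the gripper's body (75 mm by 190 mm) begins 51 mm behind the grasp point.
Start: joints at [1.004, 0.527, 1.433, -0, 1.181, -0.178], TCP at [0.236, 0.579, 0.223] pointing down, gripper open.
Joint ranges: [-3.08, 3.08], [-0.75, 2.2], [0.22, 2.44], [-1.43, 4.57], [0, 2.65], [-2.85, 2.85]. Speed limits (rad/s): [2.79, 2.79, 3.14, 3.14, 3.14, 3.14].

### API

Orientations are given as a unit quaternion [x, y, z, w].
In Python, from rig import robot, optics, probe_bus gives the robot as it stands (robot), with the cameras (optics) and the readings (probe_bus).
- The arm moves only by the tool tcp_steps, called after ">>>" as name(argument=value, ...), one argument or row to a line, values as JSON. Schema: {"type":"object","properties":{"motion":{"type":"object","properties":{"sx":{"type":"array","items":{"type":"number"},"minItems":1,"maxItems":20},"sy":{"type":"array","items":{"type":"number"},"minItems":1,"maxItems":20},"sz":{"type":"array","items":{"type":"number"},"minItems":1,"maxItems":20},"turn":{"type":"array","items":{"type":"number"},"minItems":1,"maxItems":20}},"additionalProperties":false,"required":["sx","sy","sz","turn"]},"aperture":{"type":"number"},"clamp_n":{"type":"number"},"only":{"type":"string"},"quiet":{"type":"boolean"},"lines":{"type":"string"}},"required":["motion"],"additionalProperties":false}. motion is an object with one list for each field, all of the same length, 1 to 20, a row being the entries at one place: sx, sy, sz (the shift in m), turn (a turn about the tool's z in rad); each row shifts and turns the commanded pose from where the row before left it, along the tool's axes as they then stand; what a row does not reach is not made up. A row lasts 1/12 s, in which the tool goes at most 0.0417 m and 0.125 rad, less where a joint would pass 70% of its speed; a pose out of reach is approached as far as the arm can. aperture is the finger opening in m, set as the call begins (left out keeps the last). The fingers move at their own pace and stop on an object; clamp_n is the grip in N (left out, the last holds). Time passes only in rows, so rows that do not move let the fingers close. The tool returns the time, the measured TCP pose, the force, the opening and the grip force at its end. only (a regular expression) keeps the lines of the reply that match it, lines (a string "A,B") keeps lines A to B, and quiet returns only ok. Input that does not fit is refused with a message, and nothing moves.
- probe_bus.get_obs(): the state, without advancing time (a new reading comes with each control period).
- optics.camera(name): name is "side" or "top"; returns a dict with "img" (384x512x3 uint8, red, green, blue), "fx", "fy", "cx", "cy" (pixels), "k1" (the pictures are not rectified: a ray, as slopes to the right and down, at radius r is drawn at 1 + k1 r^2 times it, then the intrinsics apply), "xyz" and "attitude" of the camera in the world. Camera axes: x right, y down, z forward; pixel columns grow to the right and rows downward; lengths in m; the calibration is good to about 2 mm. A picture is of the moment at which its call begins. There is no depth.
- robot.hand_in(): hands the job in; it is judged then, once.
The state is a dict: "time": time; "q": joint angles; "joint_velocities": joint speeds; "joint_torque": joint torques, N m; "position": TCP position; "tool_rot": TCP orientation; "ft_force": force on the tool from outside, world axes, zero at the start; "moment": the same for the moment, N m; "grip_width": finger opening in m; "grip_force": force on a finger pad.
Only numpy, scipy, OpenCV 4.12 (cv2) and the standard library are available. Lean on these libraries where they do the work, as an engineer would, in place of code of your own. Each camera call takes 0.05 s, during which the arm holds its last target. There are 200 camera calls.

### The job

Take the white door with the two hinge eyes out of the wooden stand and hang it on the open white cupboard: lower it gently so that both eyes go fully down over the cupboard's two upright pins, and leave it hanging there wide open, roughly square to the cupboard's front. Leave the blue door in the stand and do not knock over the green bottle.

Things in the scene. Friction and masses are not known exactly. Their poses are not given: they have to be found in the camera images.
- door: White door, upright in a stand slot 48 mm deep, 12 mm above the counter; lift straight out 60+ mm. Two dark through-eyes (34 mm outside, 24 bore) on one edge. Origin: eye axis, at the lower edge; z up. Leaf x -182 to -17, y -8 to 8, z 0 to 200 mm; eyes z 20-36 and 150-166; knob on -y face, x -168, z 100, sticks out 20. Pinch top edge across y at mid-leaf, x -99.5. 0.3-0.6 kg.
- cupboard: Fixed white cupboard, no door: x 26 to 146, y -12 to 188, z 0 to 240 mm, open front to -x. Origin: axis of both brass pins, counter level; z up. Pins 20 mm thick, tapered, on bracket tops z 40 and 170 (10 thick), tips z 76 and 206. Hung square, the door has the same axes, origin at z 20. Bring it in along +x, eyes foremost, origin at z 65-115 (lower eye passes under the upper bracket), then lower.
- spare: Blue door of the same size with only one hinge eye, at mid-height; it stands in the stand's other slot, parallel, 130 mm from the white door, and stays there. Frame as the white door's: origin under its eye at the lower edge, z up, leaf along -x, middle at x -99.5 mm.
- bottle: Bystander: green bottle with an orange cap, 68 mm diameter, 170 mm tall, standing on the counter. Origin: centre of its underside, z up.

How it is judged:
By the outcome, as a careful person would: the job done as asked, in the order asked, and still so for the second after the job is handed in, with the robot touching nothing.
It also fails if it takes over 38 s, if anything falls off the work surface, if the arm or the gripper's body presses on something with over 40 N, if the wrist force passes 120 N, or if a joint passes its speed limit or range.

## Working session

There is one attempt and no reset: what is moved stays moved. The work goes in short steps, Python scripts to look and compute and a tool call to move; the robot and the scene stay as the last step left them, time stands still between calls to the robot, and variables do not carry over. Pictures are saved under pics/ and viewed, at most 10 in all, crops included, and the job is handed in when it is done.

```bash
ls; mkdir -p pics; cat > h.py <<'E'
from rig import robot, optics, probe_bus
import numpy as np, cv2, json
from scipy.spatial.transform import Rotation as R
E
python3 - <<'E'
from h import *
for n in ["side","top"]:
    c=optics.camera(n); cv2.imwrite(f"pics/{n}0.png",c["img"][:,:,::-1])
    c["img"]=None; print(n,c); 
    c={k:(np.array(v).tolist() if v is not None else None) for k,v in c.items()}; json.dump(c,open(f"{n}.json","w"))
o=probe_bus.get_obs(); print(o, robot.grip_depth)
E
```

```text
pics
rig.py
side {'img': None, 'fx': 475.1711124356072, 'fy': 475.1711124356072, 'cx': 257.6306998684568, 'cy': 194.7077533853013, 'k1': -0.20431601927134943, 'xyz': array([ 0.00799173, -0.00862362,  0.70463967]), 'attitude': array([ 0.70078627, -0.61320358,  0.23873602, -0.27547248])}
top {'img': None, 'fx': 457.4561082279821, 'fy': 457.4561082279821, 'cx': 257.4245859377663, 'cy': 187.5577535026343, 'k1': -0.13008562711187835, 'xyz': array([0.53663941, 0.04257477, 0.82891368]), 'attitude': array([-0.70189136,  0.7103317 , -0.02125858,  0.048223  ])}
{'time': 0.1, 'q': array([ 1.00450607e+00,  5.28369749e-01,  1.43377389e+00, -6.07160015e-07,
        1.18140750e+00, -1.78527192e-01]), 'joint_velocities': array([ 0.00019098, -0.00201394, -0.00333153, -0.00097811, -0.00073484,
        0.00071638]), 'joint_torque': array([-3.35271106e-04, -4.40984702e+01, -1.77150357e+01,  6.34817686e-02,
        5.34209528e-02, -2.88836236e-05]), 'position': array([0.2359521 , 0.57803571, 0.2216717 ]), 'tool_rot': array([ 1.92668940e-01,  9.81263329e-01, -9.12224309e-04, -3.56047028e-04]), 'ft_force': array([ 0.35147265, -0.56971718,  0.24324041]), 'moment': array([-0.02488422,  0.03471107,  0.00269308]), 'grip_force': 0.0, 'grip_width': 0.08755711710638844} 0.0187
```

View pics/side0.png

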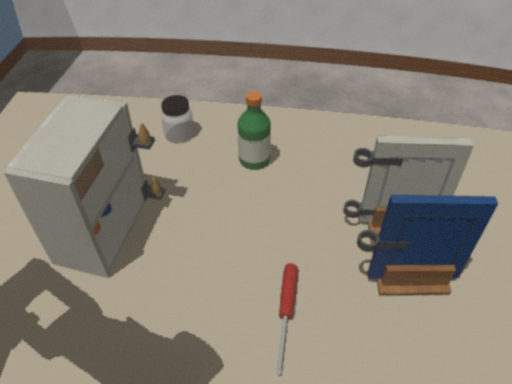

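View pics/top0.png

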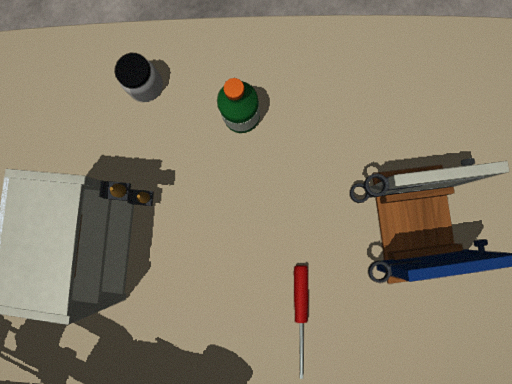

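Side view: cupboard at left with pins at about (143,132) and (156,185), the white door behind the blue one at about (410,180), and the bottle at (254,135). Top view: pin tips at about (118,190) and (143,198), the white door's top edge from (395,180) to (508,168). I'll enlarge these.

```bash
python3 - <<'E'
import cv2,numpy as np
s=cv2.imread("pics/side0.png");t=cv2.imread("pics/top0.png")
def up(i,x0,y0,x1,y1,k):
    o=cv2.resize(i[y0:y1,x0:x1],None,fx=k,fy=k,interpolation=cv2.INTER_CUBIC)
    for x in range(-(-x0//10)*10,x1,10):
        cv2.line(o,((x-x0)*k,0),((x-x0)*k,6),(0,0,255),1); 
        if x%20==0: cv2.putText(o,str(x),((x-x0)*k,16),0,.35,(0,0,255),1)
    for y in range(-(-y0//10)*10,y1,10):
        cv2.line(o,(0,(y-y0)*k),(6,(y-y0)*k),(0,0,255),1); cv2.putText(o,str(y),(8,(y-y0)*k+4),0,.35,(0,0,255),1)
    return o
def comp(ims,f,vert):
    w=max(i.shape[1] for i in ims);h=max(i.shape[0] for i in ims)
    ims=[cv2.copyMakeBorder(i,0,0 if vert else h-i.shape[0],0,w-i.shape[1] if vert else 0,0) for i in ims]
    o=(np.vstack if vert else np.hstack)(ims);print(o.shape);cv2.imwrite(f,o)
comp([up(t,346,145,512,205,4),up(t,85,165,165,215,6)],"pics/ct.png",True)
comp([up(s,340,128,475,243,4),up(s,120,110,170,205,5)],"pics/cs.png",False)
E
```

```text
(540, 664, 3)
(475, 790, 3)
```

View pics/ct.png

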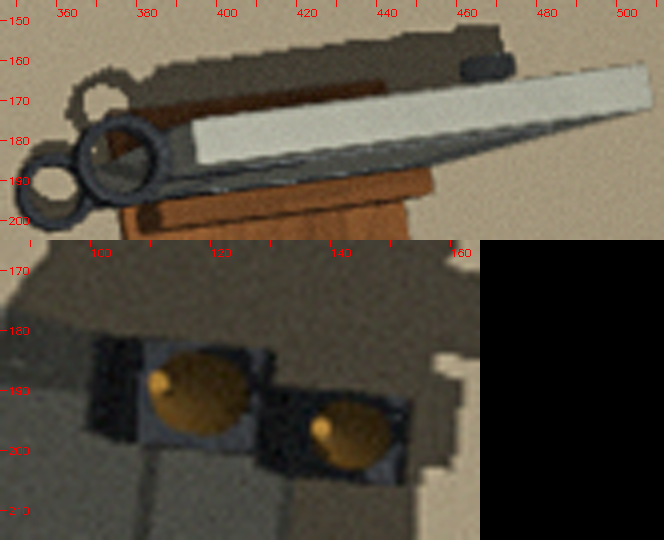

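View pics/cs.png

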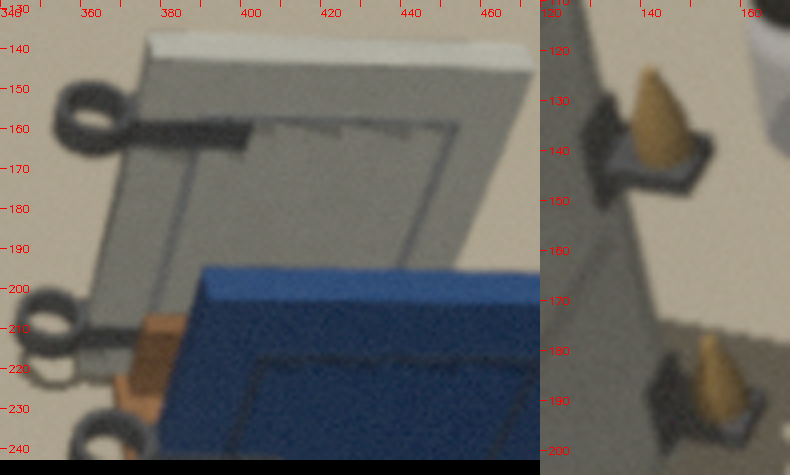

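The crops show the door's top-face corners: top view (394,175), (395.5,186), (507.5,161.5), (508.8,171.3), side view (377.5,136.5), (377.5,142.2), (471.2,139.2), (473.2,145.5). The pin tips are at (111.3,188.7) and (138.5,196.2) from the top, (142,123.4) and (153.8,177.2) from the side. Next I fit the poses.

```bash
cat > fit.py <<'E'
import numpy as np, json
from scipy.optimize import least_squares
from scipy.spatial.transform import Rotation as R
C={n:json.load(open(n+".json")) for n in("side","top")}
def proj(n,P):
    c=C[n]; p=R.from_quat(c["attitude"]).inv().apply(np.atleast_2d(P)-c["xyz"]); s=p[:,:2]/p[:,2:]
    s=s*(1+c["k1"]*(s**2).sum(1,keepdims=True)); return s*[c["fx"],c["fy"]]+[c["cx"],c["cy"]]
def place(p,L): return R.from_euler("z",p[3]).apply(np.array(L)/1000)+p[:3]
def fit(obs,p0,show=True):
    def res(p): return np.concatenate([(proj(n,place(p,[L]))-px).ravel() for n,L,px in obs])
    s=least_squares(res,p0,loss="soft_l1"); 
    if show: print(s.x.round(4),np.degrees(s.x[3]).round(2)); print(res(s.x).reshape(-1,2).round(1).tolist())
    return s.x
E
python3 - <<'E'
from fit import *
top=[("top",(-17,-8,200),(394,175)),("top",(-17,8,200),(395.5,186)),("top",(-182,-8,200),(507.5,161.5)),("top",(-182,8,200),(508.8,171.3)),("top",(0,0,166),(375.75,184.9))]
side=[("side",(-17,-8,200),(377.5,136.5)),("side",(-17,8,200),(377.5,142.2)),("side",(-182,-8,200),(471.2,139.2)),("side",(-182,8,200),(473.2,145.5)),("side",(0,0,158),(363.5,157.6)),("side",(0,0,28),(352.7,208.5))]
print("door");d=fit(top+side,[.6,-.2,.01,1.57])
g=place(d,[(-99.5,0,200)])[0];print("top mid",g)
print("cup")
pins=[("top",(0,0,206),(111.3,188.7)),("top",(0,0,76),(138.5,196.2)),("top",(0,0,170),(119.3,190.7)),("top",(0,0,40),(144.3,197.5)),
("side",(0,0,206),(142,123.4)),("side",(0,0,76),(153.8,177.2)),("side",(0,0,170),(144.4,140.6)),("side",(0,0,40),(156.2,191.6))]
# cupboard yaw from top-face right edge (side x=26): far corner y=-12, near y=188, and left far corner
cor=[("top",(26,-12,240),(85,175)),("top",(26,188,240),(69.5,322)),("top",(146,-12,240),(6.5,170))]
c=fit(pins+cor,[.6,.3,0,1.57]); 
c2=fit(pins,[.6,.3,0,1.57])
b=least_squares(lambda p:np.r_[(proj("top",[[p[0],p[1],.165]])-(234,88)).ravel(),(proj("side",[[p[0],p[1],.165]])-(254,97)).ravel()],[.7,.05]).x;print("bottle",b)
E
```

```text
door
[ 0.6029 -0.1034  0.0123  1.6807] 96.3
[[-0.6, -0.3], [-0.3, 0.3], [0.0, -1.1], [0.7, 0.4], [0.8, -0.3], [-1.2, -0.6], [0.3, 0.2], [0.4, 0.0], [1.2, 0.1], [-0.8, 0.4], [-0.9, 0.7]]
top mid [ 0.61376715 -0.20228361  0.21231869]
cup
[ 6.0020e-01  2.7170e-01 -4.0000e-04  1.4748e+00] 84.5
[[0.0, -0.5], [-0.0, -0.5], [0.5, -0.1], [0.2, -0.2], [-0.6, 0.9], [-0.4, 1.0], [0.5, -0.2], [0.2, -0.3], [0.1, 0.3], [0.2, 2.8], [-1.4, -1.3]]
[5.995e-01 2.713e-01 1.200e-03 1.570e+00] 89.95
[[-0.1, -0.1], [-0.1, -0.2], [0.4, 0.2], [0.1, 0.1], [-0.7, 0.4], [-0.4, 0.7], [0.5, -0.7], [0.2, -0.6]]
bottle [0.75379238 0.10127737]
```

```bash
cat > to.py <<'E'
# usage: to.py x y z yawdeg : remaining shift in the tool's axes (after the turn) with tool x towards yaw
import sys; from h import *
x,y,z,a=map(float,sys.argv[1:]); o=probe_bus.get_obs(); T=R.from_quat(o["tool_rot"]).as_matrix()
cur=np.degrees(np.arctan2(T[1,0],T[0,0])); d=np.array([x,y,z])-o["position"]; a=np.radians(a)
print("turn",round(-np.radians((np.degrees(a)-cur+180)%360-180),4),"shift after turn",np.round([d[0]*np.cos(a)+d[1]*np.sin(a),d[0]*np.sin(a)-d[1]*np.cos(a),-d[2]],4),"now",d.round(4),"toolz",T[:,2].round(3),"t",o["time"],"F",o["ft_force"].round(1),"M",o["moment"].round(2),"w",o["grip_width"],"q",o["q"].round(2))
E
```

>>> tcp_steps(
  motion={"sx":[0, 0, 0, 0, 0, 0, 0, 0, 0, 0], "sy":[0, 0, 0, 0, 0, 0, 0, 0, 0, 0], "sz":[-0.012, -0.012, -0.012, -0.012, -0.012, -0.012, -0.012, -0.012, -0.012, 0], "turn":[0.119, 0.119, 0.119, 0.119, 0.119, 0.119, 0.119, 0.119, 0.119, 0]},
  aperture=0.06,
)

```text
time: 0.93
position: [0.2369, 0.5796, 0.3328]
tool_rot: [0.667, 0.745, 0.002, -0.0]
ft_force: [0.6, -0.4, 0.4]
grip_width: 0.06
grip_force: 0.0
```

```bash
python3 to.py 0.6138 -0.2023 0.33 96.3
```

```text
turn 0.0001 shift after turn [-0.8185  0.2888  0.0028] now [ 0.3769 -0.7819 -0.0028] toolz [ 0.002  0.004 -1.   ] t 0.9333 F [ 0.6 -0.4  0.4] M [-0.08  0.02  0.06] w 0.060018243132211435 q [1.   0.43 1.29 0.   1.42 0.89]
```

>>> tcp_steps(
  motion={"sx":[-0.034, -0.034, -0.034, -0.034, -0.034, -0.034, -0.034, -0.034, -0.034, -0.034, -0.034, -0.034, -0.034, -0.034, -0.034, -0.034, -0.034, -0.034, -0.034, -0.034], "sy":[0.012, 0.012, 0.012, 0.012, 0.012, 0.012, 0.012, 0.012, 0.012, 0.012, 0.012, 0.012, 0.012, 0.012, 0.012, 0.012, 0.012, 0.012, 0.012, 0.012], "sz":[0, 0, 0, 0, 0, 0, 0, 0, 0, 0, 0, 0, 0, 0, 0, 0, 0, 0, 0, 0], "turn":[0, 0, 0, 0, 0, 0, 0, 0, 0, 0, 0, 0, 0, 0, 0, 0, 0, 0, 0, 0]},
)

```text
time: 2.6
position: [0.5507, -0.0719, 0.3295]
tool_rot: [0.665, 0.747, -0.0, -0.001]
ft_force: [0.1, 0.0, 0.7]
grip_width: 0.06
grip_force: 0.0
```

```bash
python3 to.py 0.6138 -0.2023 0.184 96.3
```

```text
turn 0.0052 shift after turn [-0.1365  0.0484  0.1455] now [ 0.0631 -0.1304 -0.1455] toolz [-0.002  0.001 -1.   ] t 2.6 F [0.1 0.  0.7] M [-0.11  0.03 -0.04] w 0.06003060171863009 q [-0.33  0.32  1.47  0.    1.35 -0.45]
```

>>> tcp_steps(
  motion={"sx":[-0.034, -0.034, -0.034, -0.034, 0, 0, 0, 0, 0, 0], "sy":[0.012, 0.012, 0.012, 0.012, 0, 0, 0, 0, 0, 0], "sz":[0, 0, 0, 0, 0.02, 0.02, 0.02, 0.02, 0, 0], "turn":[0, 0, 0, 0, 0, 0, 0, 0, 0, 0]},
)

```text
time: 3.43
position: [0.6126, -0.1996, 0.2486]
tool_rot: [0.666, 0.746, -0.001, -0.002]
ft_force: [1.6, 0.4, -0.6]
grip_width: 0.0602
grip_force: 0.0
```

```bash
python3 to.py 0.6138 -0.2023 0.184 96.3
python3 - <<'E'
from h import *
from fit import *
c=optics.camera("side")["img"][:,:,::-1]; t=optics.camera("top")["img"][:,:,::-1]
a=cv2.resize(c[90:240,335:500],None,fx=3,fy=3); b=cv2.resize(t[120:220,352:512],None,fx=3,fy=3)
o=np.zeros((600,800,3),np.uint8); o[:300,:480]=b; 
o=np.hstack([cv2.resize(c[90:240,340:480],(400,429)),cv2.copyMakeBorder(cv2.resize(t[120:220,380:512],(396,300)),0,129,0,0,0)]); cv2.imwrite("pics/g1.png",o)
E
```

```text
turn 0.0039 shift after turn [-0.0028  0.0009  0.0646] now [ 0.0012 -0.0027 -0.0646] toolz [-0.004  0.002 -1.   ] t 3.4333 F [ 1.6  0.4 -0.6] M [-0.09  0.03 -0.03] w 0.0602188273775381 q [-0.49  0.53  1.35 -0.    1.27 -0.6 ]
```

View pics/g1.png

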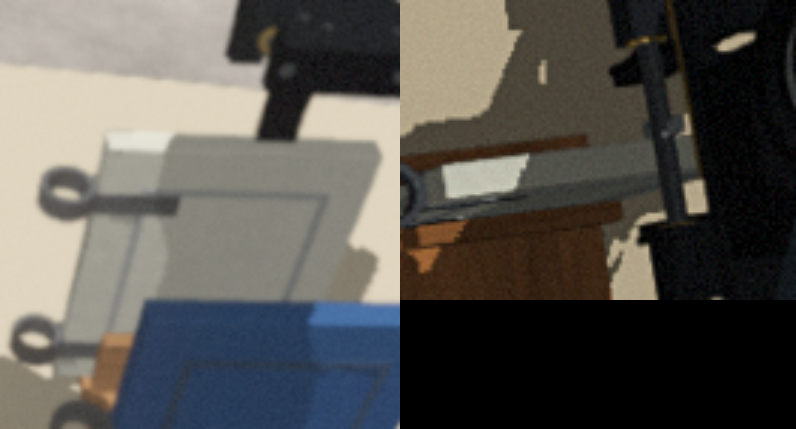

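The gripper straddles the door's top edge: side crop shows a finger at about (280,125), above the edge, and the top view shows the fingers at about (635,60) and (675,230), either side of the leaf. I descend and close.

>>> tcp_steps(
  motion={"sx":[-0.0028, 0, 0, 0, 0, 0, 0, 0], "sy":[0.0009, 0, 0, 0, 0, 0, 0, 0], "sz":[0.01, 0.011, 0.011, 0.011, 0.011, 0.01, 0, 0], "turn":[0.004, 0, 0, 0, 0, 0, 0, 0]},
)

```text
time: 4.2
position: [0.6144, -0.2025, 0.1854]
tool_rot: [0.668, 0.744, -0.0, -0.001]
ft_force: [-0.9, -0.0, 1.7]
grip_width: 0.0597
grip_force: 0.0
```

```bash
python3 to.py 0.6138 -0.2023 0.184 96.3
```

```text
turn -0.0019 shift after turn [ 0.0003 -0.0006  0.0014] now [-0.0006  0.0002 -0.0014] toolz [-0.002  0.001 -1.   ] t 4.2 F [-0.9 -0.   1.7] M [-0.09  0.03  0.03] w 0.05974443879446701 q [-0.49  0.6   1.41  0.    1.14 -0.6 ]
```

>>> tcp_steps(
  motion={"sx":[0, 0, 0, 0, 0, 0, 0, 0], "sy":[0, 0, 0, 0, 0, 0, 0, 0], "sz":[0, 0, 0, 0, 0, 0, 0, 0], "turn":[0, 0, 0, 0, 0, 0, 0, 0]},
  aperture=0.0,
  clamp_n=35,
)

```text
time: 4.87
position: [0.615, -0.2028, 0.1867]
tool_rot: [0.668, 0.744, 0.0, 0.0]
ft_force: [0.8, 0.1, -1.7]
grip_width: 0.0159
grip_force: 35.0
```

```bash
python3 to.py 0.6138 -0.2023 0.184 96.3
```

```text
turn -0.0019 shift after turn [ 0.0007 -0.0012  0.0027] now [-0.0012  0.0005 -0.0027] toolz [ 0. -0. -1.] t 4.8667 F [ 0.8  0.1 -1.7] M [-0.04 -0.13  0.02] w 0.01590158232810907 q [-0.49  0.6   1.41  0.    1.14 -0.6 ]
```

>>> tcp_steps(
  motion={"sx":[0, 0, 0, 0, 0, 0, 0, 0, 0, 0], "sy":[0, 0, 0, 0, 0, 0, 0, 0, 0, 0], "sz":[-0.008, -0.012, -0.012, -0.012, -0.012, -0.012, -0.01, 0, 0, 0], "turn":[0, 0, 0, 0, 0, 0, 0, 0, 0, 0]},
)

```text
time: 5.7
position: [0.6144, -0.2026, 0.2642]
tool_rot: [0.668, 0.744, -0.0, -0.001]
ft_force: [-0.1, -0.3, -3.7]
grip_width: 0.0156
grip_force: 35.0
```

```bash
python3 to.py 0.5845 0.1127 0.2645 84.5
```

```text
turn 0.204 shift after turn [ 3.109e-01 -5.990e-02 -3.000e-04] now [-2.990e-02  3.153e-01  3.000e-04] toolz [-0.001  0.001 -1.   ] t 5.7 F [-0.1 -0.3 -3.7] M [-0.05  0.03  0.02] w 0.015646190110616832 q [-0.49  0.52  1.33 -0.    1.3  -0.6 ]
```

>>> tcp_steps(
  motion={"sx":[0, 0, 0, 0, 0, 0, 0.01, 0.02, 0.03, 0.035, 0.035, 0.035, 0.035, 0.035, 0.03, 0.025, 0.015, 0.006, 0, 0], "sy":[0, 0, 0, 0, 0, 0, -0.002, -0.004, -0.006, -0.007, -0.007, -0.007, -0.007, -0.006, -0.006, -0.004, -0.003, -0.001, 0, 0], "sz":[0, 0, 0, 0, 0, 0, 0, 0, 0, 0, 0, 0, 0, 0, 0, 0, 0, 0, 0, 0], "turn":[0.034, 0.034, 0.034, 0.034, 0.034, 0.034, 0, 0, 0, 0, 0, 0, 0, 0, 0, 0, 0, 0, 0, 0]},
)

```text
time: 7.37
position: [0.5847, 0.1123, 0.2642]
tool_rot: [0.74, 0.673, -0.001, 0.0]
ft_force: [0.4, -0.6, -3.8]
grip_width: 0.0158
grip_force: 35.0
```

```bash
python3 to.py 0.5845 0.1127 0.2645 84.5
cat > shot.py <<'E'
import sys;from h import *
n=sys.argv[1]; a=optics.camera("side")["img"][:,:,::-1];b=optics.camera("top")["img"][:,:,::-1]
cv2.imwrite(f"pics/{n}_s.png",a);cv2.imwrite(f"pics/{n}_t.png",b)
S=tuple(map(int,sys.argv[2].split(",")));T=tuple(map(int,sys.argv[3].split(",")))
def up(i,x0,y0,x1,y1):
    k=3;o=cv2.resize(i[y0:y1,x0:x1],None,fx=k,fy=k,interpolation=cv2.INTER_CUBIC)
    for x in range(-(-x0//10)*10,x1,10):
        cv2.line(o,((x-x0)*k,0),((x-x0)*k,6),(0,0,255),1)
        if x%20==0: cv2.putText(o,str(x),((x-x0)*k,16),0,.35,(0,0,255),1)
    for y in range(-(-y0//10)*10,y1,10):
        cv2.line(o,(0,(y-y0)*k),(6,(y-y0)*k),(0,0,255),1); cv2.putText(o,str(y),(8,(y-y0)*k+4),0,.35,(0,0,255),1)
    return o
A=up(a,*S);B=up(b,*T);h=max(A.shape[0],B.shape[0])
o=np.hstack([cv2.copyMakeBorder(i,0,h-i.shape[0],0,0,0) for i in(A,B)]);print(o.shape);cv2.imwrite(f"pics/{n}.png",o)
E
python3 shot.py p1 115,90,255,270 85,150,210,240
```

```text
turn 0.0011 shift after turn [ 0.0004 -0.0002 -0.0003] now [-0.0002  0.0004  0.0003] toolz [-0.001 -0.001 -1.   ] t 7.3667 F [ 0.4 -0.6 -3.8] M [-0.12  0.06  0.01] w 0.015802060232481076 q [ 0.    0.44  1.46 -0.    1.24  0.1 ]
(540, 795, 3)
```

View pics/p1.png

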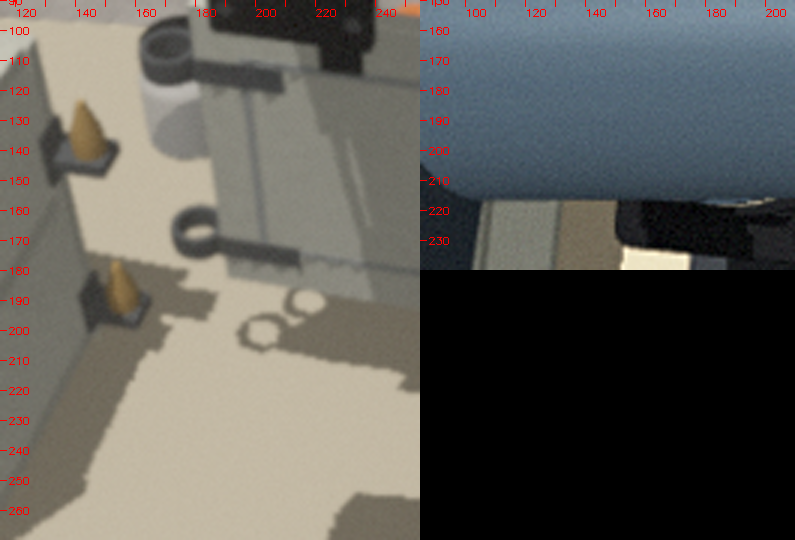

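The top camera is blocked by the arm. In the side view the upper eye is at about (171,107), the lower at (180.3,167.3), both pins are clear, and nothing has been hit. I compare with the prediction.

```bash
python3 - <<'E'
from fit import *
r=lambda d:R.from_euler("z",d)
# rigid: grasp -> now  (lift and yaw change -11.8 deg + measured)
g=np.array([.615,-.2028,.1867]); d=np.array([.6029,-.1034,.0123]); n=np.array([.5847,.1123,.2642])
a=lambda q:(lambda T:np.arctan2(T[1,0],T[0,0]))(R.from_quat(q).as_matrix())
dy=a([.74,.673,-.001,0])-a([.668,.744,0,0]); o=n+r(dy).apply(d-g); p=[*o,1.6807+dy]; print(p)
ob=[("side",(0,0,158),(171,106.7)),("side",(0,0,28),(180.3,167.3)),("side",(-17,8,0),(191,182.3)),("side",(-17,0,0),(191,182.3))]
for v,L,px in ob: print((proj(v,place(p,[L]))[0]-px).round(2))
s=least_squares(lambda q:np.concatenate([(proj(v,place([q[0],q[1],q[2],p[3]],[L]))-px).ravel() for v,L,px in ob[:2]]),p[:3]);print(s.x,s.fun)
print("px per mm", [(proj("side",o+e)-proj("side",o)).round(2).tolist() for e in np.eye(3)*.001])
E
```

```text
[np.float64(0.5928191618157703), np.float64(0.2121040540830348), np.float64(0.08980000000000002), np.float64(1.478393334874348)]
[-0.24  2.46]
[-0.09  0.27]
[-1.59  0.8 ]
[-0.19 -2.27]
[0.57523141 0.20478975 0.1082718 ] [-0.20622792  0.03225836  0.23115325 -0.03818216]
px per mm [[[0.13, -0.38]], [[-0.53, -0.05]], [[-0.06, -0.38]]]
```

```bash
cat > ov.py <<'E'
import sys,cv2; from fit import *
src,dst,p,box,k=sys.argv[1],sys.argv[2],json.loads(sys.argv[3]),json.loads(sys.argv[4]),int(sys.argv[5])
x0,y0,x1,y1=box; o=cv2.resize(cv2.imread(src)[y0:y1,x0:x1],None,fx=k,fy=k,interpolation=cv2.INTER_CUBIC)
t=np.linspace(0,2*np.pi,60)
def draw(p,L,col): cv2.polylines(o,[np.int32(((proj("side",place(p,L))-[x0,y0]+.5)*k).round())],False,col,1)
for z in(20,36,150,166):
    draw(p,np.c_[17*np.cos(t),17*np.sin(t),0*t+z],(0,0,255))
draw(p,[(-182,8,0),(-17,8,0),(-17,8,200),(-182,8,200)],(0,255,255)); 
c=[.5998,.2714,0,1.4748]
for z in(40,170):
    draw(c,np.c_[10*np.cos(t),10*np.sin(t),0*t+z],(255,255,0)); draw(c,[(0,0,z),(0,0,z+36)],(255,255,0))
cv2.imwrite(dst,o);print(o.shape)
E
python3 ov.py pics/p1_s.png pics/ov1.png '[0.5928,0.2121,0.0898,1.4784]' '[120,85,240,205]' 5
```

```text
(600, 600, 3)
```

View pics/ov1.png

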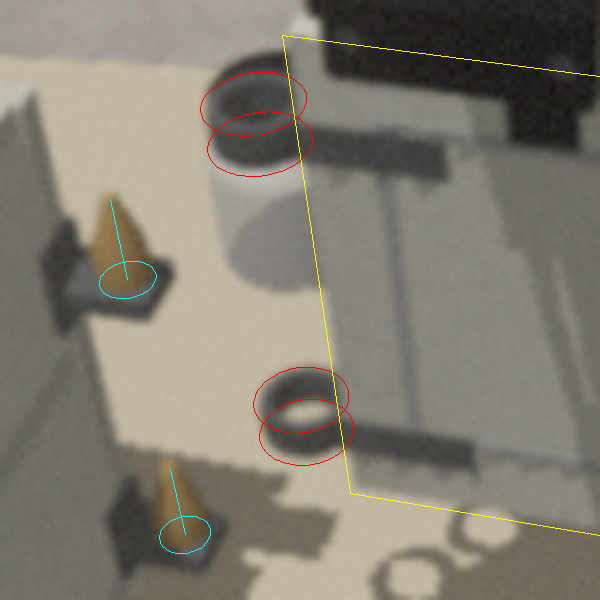

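The upper eye in the image merges with the black jar lid behind it, so my earlier reading of it was wrong. The overlay shows the real rings about 0.8 px right of and above the red ones, and the pin bases about 1 px left of the cyan ones. I go in by 62 mm and look again.

>>> tcp_steps(
  motion={"sx":[0.004, 0.008, 0.01, 0.01, 0.01, 0.01, 0.006, 0.004, 0, 0, 0], "sy":[0, 0, 0, 0, 0, 0, 0, 0, 0, 0, 0], "sz":[0, 0, 0, 0, 0, 0, 0, 0, 0, 0, 0], "turn":[0, 0, 0, 0, 0, 0, 0, 0, 0, 0, 0]},
)

```text
time: 8.38
position: [0.5909, 0.1739, 0.2645]
tool_rot: [0.74, 0.672, -0.0, 0.0]
ft_force: [0.0, 0.8, -4.6]
grip_width: 0.0155
grip_force: 35.0
```

```bash
python3 to.py 0.5908 0.1735 0.2645 84.5; python3 shot.py p2 115,90,255,270 85,150,210,240; python3 ov.py pics/p2_s.png pics/ov2.png '[0.5996,0.2727,0.0898,1.4784]' '[110,85,230,205]' 5
```

```text
turn -0.0001 shift after turn [-0.0004 -0.      0.    ] now [-0.0001 -0.0004 -0.    ] toolz [-0. -0. -1.] t 8.3833 F [ 0.   0.8 -4.6] M [-0.13  0.07 -0.01] w 0.015510169976670688 q [ 0.11  0.47  1.41 -0.    1.26  0.2 ]
(540, 795, 3)
(600, 600, 3)
```

View pics/ov2.png

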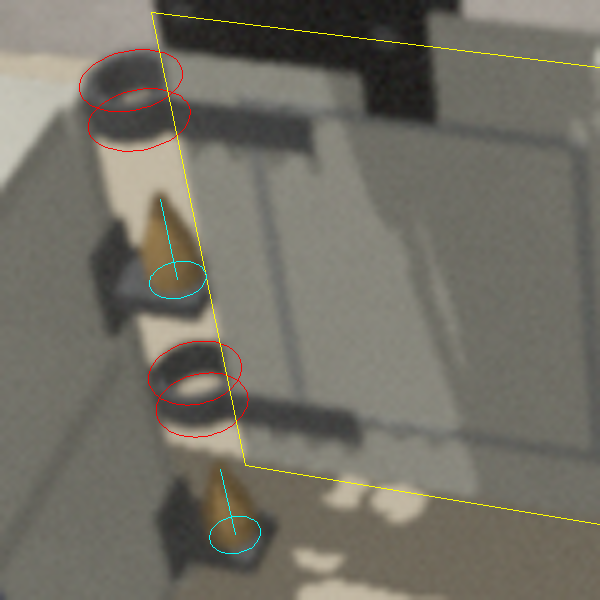

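The eyes now sit over the pins: lower ring at about (200,385), lower pin tip at (222,463), upper ring at (133,97), upper tip at (159,191) in the crop. The offset from the model is common to rings and pins, so the alignment is within about 1 mm. I lower it while watching the force.

>>> tcp_steps(
  motion={"sx":[0.0005, 0, 0, 0, 0, 0, 0, 0, 0], "sy":[0, 0, 0, 0, 0, 0, 0, 0, 0], "sz":[0.005, 0.007, 0.007, 0.006, 0.004, 0.003, 0.003, 0.003, 0], "turn":[0, 0, 0, 0, 0, 0, 0, 0, 0]},
)

```text
time: 9.23
position: [0.5907, 0.1747, 0.2259]
tool_rot: [0.74, 0.672, -0.0, -0.0]
ft_force: [-1.1, -1.0, -4.6]
grip_width: 0.016
grip_force: 35.0
```

```bash
python3 to.py 0.5909 0.1744 0.1955 84.5
```

```text
turn 0.0 shift after turn [-0.0003  0.0002  0.0304] now [ 0.0002 -0.0003 -0.0304] toolz [-0.001 -0.    -1.   ] t 9.2333 F [-1.1 -1.  -4.6] M [-0.1   0.09  0.03] w 0.015978829418672336 q [ 0.11  0.51  1.45 -0.    1.18  0.2 ]
```

>>> tcp_steps(
  motion={"sx":[0, 0, 0, 0, 0], "sy":[0, 0, 0, 0, 0], "sz":[0.003, 0.003, 0.003, 0, 0], "turn":[0, 0, 0, 0, 0]},
)

```text
time: 9.65
position: [0.5908, 0.1747, 0.2173]
tool_rot: [0.74, 0.672, -0.0, -0.0]
ft_force: [0.1, -0.2, -4.6]
grip_width: 0.0162
grip_force: 35.0
```

```bash
python3 to.py 0.5909 0.1744 0.1955 84.5
```

```text
turn 0.0 shift after turn [-0.0003  0.0002  0.0218] now [ 0.0001 -0.0003 -0.0218] toolz [-0.001 -0.    -1.   ] t 9.65 F [ 0.1 -0.2 -4.6] M [-0.13  0.04  0.01] w 0.01623876961734168 q [ 0.11  0.52  1.46 -0.    1.16  0.2 ]
```

>>> tcp_steps(
  motion={"sx":[0, 0, 0, 0, 0, 0], "sy":[0, 0, 0, 0, 0, 0], "sz":[0.002, 0.002, 0.002, 0.002, 0, 0], "turn":[0, 0, 0, 0, 0, 0]},
)

```text
time: 10.15
position: [0.5908, 0.1747, 0.2093]
tool_rot: [0.74, 0.672, -0.0, -0.0]
ft_force: [0.1, 1.4, -4.0]
grip_width: 0.0162
grip_force: 35.0
```

```bash
python3 to.py 0.5909 0.1744 0.1955 84.5
```

```text
turn -0.0 shift after turn [-0.0003  0.0001  0.0138] now [ 0.0001 -0.0003 -0.0138] toolz [-0.001 -0.    -1.   ] t 10.15 F [ 0.1  1.4 -4. ] M [-0.14  0.06  0.02] w 0.01622572552449561 q [ 0.11  0.53  1.47 -0.    1.14  0.2 ]
```

>>> tcp_steps(
  motion={"sx":[0, 0, 0, 0, 0], "sy":[0, 0, 0, 0, 0], "sz":[0.002, 0.002, 0.002, 0, 0], "turn":[0, 0, 0, 0, 0]},
)

```text
time: 10.57
position: [0.5908, 0.1747, 0.2033]
tool_rot: [0.74, 0.672, -0.0, -0.0]
ft_force: [-0.2, -1.0, -3.1]
grip_width: 0.0155
grip_force: 35.0
```

```bash
python3 to.py 0.5909 0.1744 0.1955 84.5
```

```text
turn 0.0 shift after turn [-0.0003  0.0001  0.0078] now [ 0.0001 -0.0003 -0.0078] toolz [-0.001 -0.    -1.   ] t 10.5667 F [-0.2 -1.  -3.1] M [-0.07  0.08 -0.01] w 0.015527662965460286 q [0.11 0.54 1.48 0.   1.13 0.2 ]
```

>>> tcp_steps(
  motion={"sx":[0, 0, 0, 0, 0, 0], "sy":[0, 0, 0, 0, 0, 0], "sz":[0.0015, 0.0015, 0.0015, 0.0015, 0, 0], "turn":[0, 0, 0, 0, 0, 0]},
)

```text
time: 11.07
position: [0.5909, 0.1747, 0.1973]
tool_rot: [0.74, 0.672, -0.0, -0.0]
ft_force: [-0.6, 0.4, -3.6]
grip_width: 0.0158
grip_force: 35.0
```

```bash
python3 to.py 0.5909 0.1744 0.1947 84.5
```

```text
turn -0.0 shift after turn [-0.0003  0.      0.0026] now [ 0.     -0.0003 -0.0026] toolz [-0. -0. -1.] t 11.0667 F [-0.6  0.4 -3.6] M [-0.04  0.14  0.  ] w 0.015844216590942525 q [0.11 0.54 1.48 0.   1.12 0.2 ]
```

>>> tcp_steps(
  motion={"sx":[0, 0, 0, 0, 0], "sy":[0, 0, 0, 0, 0], "sz":[0.001, 0.001, 0.0005, 0, 0], "turn":[0, 0, 0, 0, 0]},
)

```text
time: 11.48
position: [0.591, 0.1747, 0.195]
tool_rot: [0.74, 0.672, -0.0, -0.0]
ft_force: [0.5, -0.1, -2.7]
grip_width: 0.0159
grip_force: 35.0
```

```bash
python3 to.py 0.5909 0.1744 0.1947 84.5
```

```text
turn -0.0001 shift after turn [-0.0003 -0.0001  0.0003] now [-0.0001 -0.0003 -0.0003] toolz [-0. -0. -1.] t 11.4833 F [ 0.5 -0.1 -2.7] M [-0.13  0.06 -0.01] w 0.01592246960057177 q [ 0.11  0.55  1.48 -0.    1.11  0.2 ]
```

Almost seated, with the weight still on the gripper. I go on in small steps until the force changes sign.

>>> tcp_steps(
  motion={"sx":[0, 0, 0, 0], "sy":[0, 0, 0, 0], "sz":[0.0007, 0.0007, 0, 0], "turn":[0, 0, 0, 0]},
)

```text
time: 11.82
position: [0.5913, 0.1746, 0.1943]
tool_rot: [0.74, 0.672, 0.0, 0.0]
ft_force: [-1.2, -0.8, 0.8]
grip_width: 0.0159
grip_force: 35.0
```

>>> tcp_steps(
  motion={"sx":[0, 0, 0, 0], "sy":[0, 0, 0, 0], "sz":[0.0007, 0.0005, 0, 0], "turn":[0, 0, 0, 0]},
)

```text
time: 12.15
position: [0.5915, 0.1745, 0.1941]
tool_rot: [0.74, 0.673, 0.001, 0.001]
ft_force: [-2.0, -2.0, 5.8]
grip_width: 0.0158
grip_force: 35.0
```

The force turned upward at TCP z 0.194, where seating was expected. Release and retreat straight up.

>>> tcp_steps(
  motion={"sx":[0, 0, 0, 0, 0, 0], "sy":[0, 0, 0, 0, 0, 0], "sz":[-0.001, 0, 0, 0, 0, 0], "turn":[0, 0, 0, 0, 0, 0]},
  aperture=0.045,
)

```text
time: 12.65
position: [0.591, 0.1748, 0.1932]
tool_rot: [0.74, 0.672, -0.0, -0.0]
ft_force: [-0.1, -0.3, -0.1]
grip_width: 0.0424
grip_force: 0.0
```

>>> tcp_steps(
  motion={"sx":[0, 0, 0, 0, 0, 0, 0, 0, -0.02, -0.035, -0.035, -0.035, -0.035, -0.035, -0.035, -0.035, -0.02, 0, 0], "sy":[0, 0, 0, 0, 0, 0, 0, 0, 0, 0, 0, 0, 0, 0, 0, 0, 0, 0, 0], "sz":[-0.004, -0.008, -0.012, -0.016, -0.02, -0.02, -0.02, -0.02, 0, 0, 0, 0, 0, 0, 0, 0, 0, 0, 0], "turn":[0, 0, 0, 0, 0, 0, 0, 0, 0, 0, 0, 0, 0, 0, 0, 0, 0, 0, 0]},
)

```text
time: 14.23
position: [0.5637, -0.11, 0.3141]
tool_rot: [0.741, 0.671, 0.0, 0.0]
ft_force: [0.7, -0.5, -0.7]
grip_width: 0.0449
grip_force: 0.0
```

```bash
python3 shot.py e1 110,90,260,240 85,150,195,270
```

```text
(450, 780, 3)
```

View pics/e1.png

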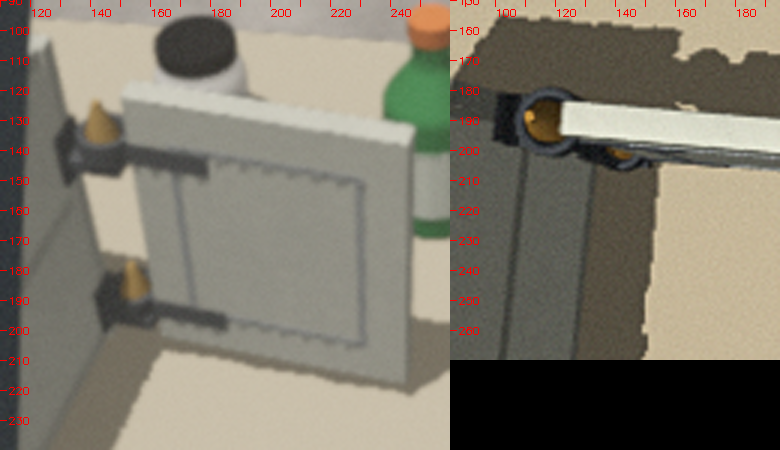

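Both eyes are fully down on the pins: side view rings at about (142,139) and (154,193), with the pin tips sticking out above. The door stands square to the front, the bottle is upright, and the gripper is clear.

```bash
python3 -c "
from rig import robot, optics, probe_bus
print(robot.hand_in())"
```

```text
the job is handed in; nothing more can be done
None
```

The white door is hung wide open and square on the cupboard's two pins, with both eyes fully down. The blue door was left untouched in its stand, the bottle is still upright, and the job was handed in at about 14 s.

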